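Line up crucibles by size for loading the tube furnace

TASK

Set the four white crucibles out on the kiln shelf ready for loading: one in the middle of each dark disc, in order of size, with the largest (which goes in first) on the disc nearest the tube furnace and the smallest on the disc farthest from it. They are brittle, so keep them upright and set each one down gently, never letting it drop or tip over.

Things in the scene. Friction and masses are not known exactly. Their poses are not given: they have to be found in the camera images.
- crucible_small_center (a point): the smallest of four white straight-sided round ceramic crucibles (open at the top, wall 3 mm, empty), 30 mm outer diameter and 36 mm high, standing loose and upright on the black cooling plate (340 x 320 x 6 mm), where a small flat lid (13 mm high) and a little ceramic boat (12 mm high) also lie; it weighs 40 to 240 g; the point is its centre, on its axis, 18 mm above its underside; z runs up its axis to the mouth
- crucible_medium_center (a point): the second smallest of four white straight-sided round ceramic crucibles (open at the top, wall 3 mm, empty), 39 mm outer diameter and 45 mm high, standing loose and upright on the black cooling plate (340 x 320 x 6 mm), where a small flat lid (13 mm high) and a little ceramic boat (12 mm high) also lie; it weighs 40 to 240 g; the point is its centre, on its axis, 22.5 mm above its underside; z runs up its axis to the mouth
- crucible_large_center (a point): the second largest of four white straight-sided round ceramic crucibles (open at the top, wall 3 mm, empty), 48 mm outer diameter and 54 mm high, standing loose and upright on the black cooling plate (340 x 320 x 6 mm), where a small flat lid (13 mm high) and a little ceramic boat (12 mm high) also lie; it weighs 40 to 240 g; the point is its centre, on its axis, 27 mm above its underside; z runs up its axis to the mouth
- crucible_largest_center (a point): the largest of four white straight-sided round ceramic crucibles (open at the top, wall 3 mm, empty), 57 mm outer diameter and 63 mm high, standing loose and upright on the black cooling plate (340 x 320 x 6 mm), where a small flat lid (13 mm high) and a little ceramic boat (12 mm high) also lie; it weighs 40 to 240 g; the point is its centre, on its axis, 31.5 mm above its underside; z runs up its axis to the mouth
- disc_1_top (a point): the rightmost (-y end) of the four fixed dark grey round setter discs, 72 mm diameter, 6 mm thick, that lie in a straight row, centres 80 mm apart, on the buff kiln shelf (115 x 345 x 12 mm); the point is the centre of the disc's flat top face, 18 mm above the bench; z is up, y points along the row from disc 1 to disc 4, x across the row
- disc_2_top (a point): the second from the right (-y) end of the four fixed dark grey round setter discs, 72 mm diameter, 6 mm thick, that lie in a straight row, centres 80 mm apart, on the buff kiln shelf (115 x 345 x 12 mm); the point is the centre of the disc's flat top face, 18 mm above the bench; z is up, y points along the row from disc 1 to disc 4, x across the row
- disc_3_top (a point): the second from the left (+y) end of the four fixed dark grey round setter discs, 72 mm diameter, 6 mm thick, that lie in a straight row, centres 80 mm apart, on the buff kiln shelf (115 x 345 x 12 mm); the point is the centre of the disc's flat top face, 18 mm above the bench; z is up, y points along the row from disc 1 to disc 4, x across the row
- disc_4_top (a point): the leftmost (+y end) of the four fixed dark grey round setter discs, 72 mm diameter, 6 mm thick, that lie in a straight row, centres 80 mm apart, on the buff kiln shelf (115 x 345 x 12 mm); the point is the centre of the disc's flat top face, 18 mm above the bench; z is up, y points along the row from disc 1 to disc 4, x across the row
- furnace: the fixed polished steel tube furnace, a lying cylinder 176 mm in diameter and 330 mm long with a white ceramic tube mouth at each end, 193 mm high, standing at the left (+y) or the right (-y) side of the bench; the low grey control cabinet (300 x 280 x 160 mm) lies at the opposite side; origin at the centre of its underside, y along its bore
Not all that is in view belongs to the job. Leave any yellow look-alike of the part that bears crucible_large_center alone.

How it is judged:
By the outcome, as a careful person would: the job done as asked, in the order asked, and still so for the second after the job is handed in, with the robot touching nothing.
It also fails if it takes over 125 s, if anything falls off the work surface, if the arm or the gripper's body presses on something with over 40 N, if the wrist force passes 120 N, or if a joint passes its speed limit or range.

ROBOT

A 6-joint arm with a two-finger parallel gripper is mounted at the origin on the work surface. World frame = base frame: x ahead of the robot, y to its left, z up, the work surface at z = 0. Lengths are in mm, angles in rad, forces in N, time in s.
With the tool pointing down it reaches from about 325 to 850 mm from the base axis. Payload 15.5 kg.
Tool frame: the origin (TCP) lies at the very end of the fingers, on their centre line; the grasp point (between the pads) lies 19 mm behind it; z points along the fingers, y is the line along which they close (so a half turn about z gives the same grasp; the last joint's range is limited). The gripper opens to 91 mm and grips with 3 to 60 N. Pads are 32 mm wide; open, the fingers measure 118 mm over their backs; the gripper's body (76 mm by 178 mm) begins 60 mm behind the grasp point.
Start: joints at [-1.393, 0.494, 1.345, -0, 1.302, -0.096], TCP at [168.996, -601.72, 213.915] pointing down, gripper open.
Joint ranges: [-2.91, 2.91], [-0.82, 2.16], [0.22, 2.67], [-1.22, 4.37], [0.12, 2.79], [-3.08, 3.08]. Speed limits (rad/s): [1.89, 1.89, 2.57, 3.01, 3.01, 3.01].

INTERFACE

Orientations are given as [roll, pitch, yaw] about the fixed x, y, z axes, in that order (R = Rz(yaw) Ry(pitch) Rx(roll)).
In Python, from rig import env gives the robot as it stands. The module is installed in compiled form; this text tells all that it offers. Calls block until the motion is done:
- env.move_to(position, orientation): joint-space move of the TCP to a pose.
- env.line_to(position, attitude=None, max_speed=150): straight line of the TCP; attitude=None keeps the orientation; max_speed is the mean speed in mm/s.
- env.move_j(angles): joint-space move.
- env.move_gripper(opening, grasp_force=None): opening from 0.0 (shut) to 1.0 (fully open); grasp_force is the grip in N (None keeps the last); returns when the fingers have stopped.
- env.dwell(seconds).
- env.solve_ik(position, orientation): joint angles nearest the present ones, or None.
- env.camera(name): name is "scene" or "side" or "wrist"; returns the picture (384x512x3 uint8, red, green, blue); there is no depth.
- env.calibration(name): a dict with "fx", "fy", "cx", "cy" (pixels), "k1" (the pictures are not rectified: a ray, as slopes to the right and down, at radius r is drawn at 1 + k1 r^2 times it, then the intrinsics apply), "world_from_camera" (4x4, takes a point from camera to world coordinates). Camera axes: x right, y down, z forward; pixel columns grow to the right and rows downward; lengths in mm; the calibration is good to about 2 mm. A picture is of the moment at which its call begins: read the wrist's pose just before it. calibration takes no time and is no camera call; for the wrist camera it gives the pose at the moment of the call.
A pose or a line that the arm cannot do raises env.PlanningError and nothing moves.
- env.sign_off(): hands the job in; it is judged then, once.
Readings, each from a call of its own:
- env.read_time(): time.
- env.read_joints(): joint angles.
- env.read_dq(): joint speeds.
- env.read_joint_torque(): joint torques, N m.
- env.read_ee_pos(): TCP position.
- env.read_tcp_rot(): TCP orientation.
- env.read_ft_force(): force on the tool from outside, world axes, zero at the start.
- env.read_torque(): the same for the moment, N m.
- env.read_finger_gap(): opening from 0.0 (shut) to 1.0 (fully open).
- env.read_grasp_force(): force on a finger pad.
Only numpy, scipy, OpenCV 4.12 (cv2) and the standard library are available. Lean on these libraries where they do the work, as an engineer would, in place of code of your own. Each camera call takes 0.05 s, during which the arm holds its last target. There are 200 camera calls.

## Working session

There is one attempt and no reset: what is moved stays moved. The work goes in short steps, each a Python script; the robot and the scene stay as the last script left them, time stands still between calls to the robot, and variables do not carry over. Pictures are saved under pics/ and viewed, at most 14 in all, crops included, and the job is handed in when it is done.

```bash
mkdir -p pics
python3 - <<'E'
from rig import env
import cv2
for n in ["scene","side"]:
    cv2.imwrite(f"pics/{n}0.png",env.camera(n)[:,:,::-1]); c=env.calibration(n); print(n,c)
print(env.read_tcp_rot())
E
```

```text
scene {'fx': 472.4295767005954, 'fy': 472.4295767005954, 'cx': 260.5508319775072, 'cy': 198.67028592212426, 'k1': -0.026683389377424472, 'world_from_camera': array([[ 1.78332593e-01,  7.57835840e-01, -6.27600451e-01,
         1.82164341e+03],
       [ 9.83890174e-01, -1.29199407e-01,  1.23562283e-01,
        -2.28362307e+02],
       [ 1.25543209e-02, -6.39525100e-01, -7.68667702e-01,
         1.54569644e+03],
       [ 0.00000000e+00,  0.00000000e+00,  0.00000000e+00,
         1.00000000e+00]])}
side {'fx': 496.8867929990781, 'fy': 496.8867929990781, 'cx': 257.25720144530675, 'cy': 188.05343844680334, 'k1': -0.04239678796525695, 'world_from_camera': array([[-9.40489239e-01, -2.11139933e-01,  2.66270388e-01,
         1.05047559e+02],
       [-3.39657517e-01,  5.59576839e-01, -7.55980511e-01,
         1.46426741e+03],
       [ 1.06189321e-02, -8.01432274e-01, -5.97991261e-01,
         1.21891332e+03],
       [ 0.00000000e+00,  0.00000000e+00,  0.00000000e+00,
         1.00000000e+00]])}
[-3.14050282e+00 -9.53356855e-05  2.73799249e-01]
```

View pics/scene0.png

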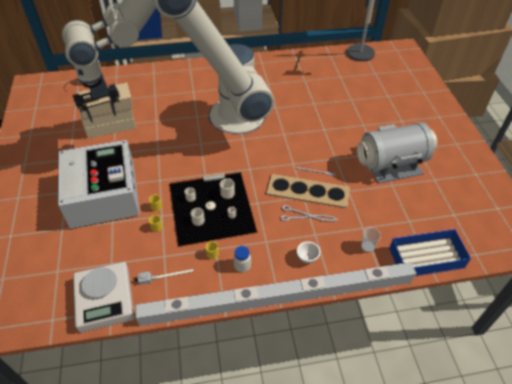

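View pics/side0.png

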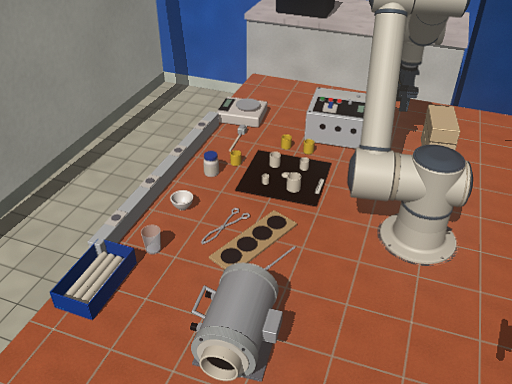

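Scene: the furnace is at +y (400,148), so largest → disc 4. The four white crucibles are on the black plate at about (228,187), (190,194), (197,215) and (232,212). The discs run (281,186) to (334,196). Yellow look-alikes are off the plate. Next I'll write helpers and look from the wrist camera.

```bash
cat > h.py <<'E'
from rig import env
import numpy as np, cv2
def ray(c,uv):
    p=(np.array(uv,float)-[c['cx'],c['cy']])/[c['fx'],c['fy']]
    q=p.copy()
    for _ in range(8): q=p/(1+c['k1']*(q@q))
    T=c['world_from_camera']; return T[:3,3],T[:3,:3]@np.append(q,1)
def at_z(c,uv,z):
    o,d=ray(c,uv); return o+d*(z-o[2])/d[2]
def proj(c,P):
    T=c['world_from_camera']; p=T[:3,:3].T@(np.asarray(P,float)-T[:3,3]); p=p[:2]/p[2]
    p=p*(1+c['k1']*(p@p)); return p*[c['fx'],c['fy']]+[c['cx'],c['cy']]
def snap(n,f):
    c=env.calibration(n); im=env.camera(n)[:,:,::-1].copy(); cv2.imwrite(f"pics/{f}.png",im); np.save(f"pics/{f}.npy",c,allow_pickle=True); return c,im
def load(f): return np.load(f"pics/{f}.npy",allow_pickle=True).item(),cv2.imread(f"pics/{f}.png")
E
python3 - <<'E'
from h import *
c=env.calibration("scene"); s=env.calibration("side")
for n,uv,z in [("big",(228,187),40),("b",(190,194),30),("c",(197,215),30),("d",(232,212),25)]+[("disc",u,18) for u in [(281,186),(298,188.5),(316,192),(334,195)]]: print(n,at_z(c,uv,z).round())
for uv in [(230,256),(275,222)]: print("side disc",at_z(s,uv,18).round())
w=env.calibration("wrist");T=w['world_from_camera'];print(w['fx'],T.round(2),env.read_ee_pos(),env.read_time())
for y in (np.pi/2,-np.pi/2,0,-.8):
  for p in [(440,-80,450),(560,-80,420),(560,-80,300)]: print(y,p,env.solve_ik(p,(np.pi,0,y)))
E
```

```text
big [ 506. -111.   40.]
b [ 509. -272.   30.]
c [ 626. -254.   30.]
d [ 630. -112.   25.]
disc [519. 117.  18.]
disc [545. 186.  18.]
disc [578. 257.  18.]
disc [607. 328.  18.]
side disc [595. 344.  18.]
side disc [507. 121.  18.]
333.3039014967472 [[ 2.7000e-01 -9.4000e-01 -2.3000e-01  2.3268e+02]
 [-9.6000e-01 -2.6000e-01 -6.0000e-02 -5.8332e+02]
 [-0.0000e+00  2.4000e-01 -9.7000e-01  3.8333e+02]
 [ 0.0000e+00  0.0000e+00  0.0000e+00  1.0000e+00]] [ 168.93390913 -601.39235188  213.39835067] 0.1
1.5707963267948966 (440, -80, 450) [-0.31352083  0.0740615   1.32155917  0.          1.74597198 -0.31352083]
1.5707963267948966 (560, -80, 420) [-0.24745187  0.27944047  1.13747464  0.          1.72467755 -0.24745187]
1.5707963267948966 (560, -80, 300) [-0.24745187  0.33627362  1.36609543  0.          1.43922361 -0.24745187]
-1.5707963267948966 (440, -80, 450) [-3.13520834e-01  7.40614964e-02  1.32155917e+00 -4.44089210e-16
  1.74597198e+00  2.82807182e+00]
-1.5707963267948966 (560, -80, 420) [-2.47451868e-01  2.79440467e-01  1.13747464e+00 -4.44089210e-16
  1.72467755e+00  2.89414079e+00]
-1.5707963267948966 (560, -80, 300) [-2.47451868e-01  3.36273618e-01  1.36609543e+00 -4.44089210e-16
  1.43922361e+00  2.89414079e+00]
0 (440, -80, 450) [-3.13520834e-01  7.40614964e-02  1.32155917e+00 -4.44089210e-16
  1.74597198e+00  1.25727549e+00]
0 (560, -80, 420) [-2.47451868e-01  2.79440467e-01  1.13747464e+00 -4.44089210e-16
  1.72467755e+00  1.32334446e+00]
0 (560, -80, 300) [-2.47451868e-01  3.36273618e-01  1.36609543e+00 -4.44089210e-16
  1.43922361e+00  1.32334446e+00]
-0.8 (440, -80, 450) [-3.13520834e-01  7.40614964e-02  1.32155917e+00 -4.44089210e-16
  1.74597198e+00  2.05727549e+00]
-0.8 (560, -80, 420) [-2.47451868e-01  2.79440467e-01  1.13747464e+00 -4.44089210e-16
  1.72467755e+00  2.12334446e+00]
-0.8 (560, -80, 300) [-2.47451868e-01  3.36273618e-01  1.36609543e+00 -4.44089210e-16
  1.43922361e+00  2.12334446e+00]
```

Run:
```python
from h import *
env.move_to((540,-190,330),(np.pi,0,0)); env.dwell(.2); snap("wrist","w1")
env.move_to((540,220,300),(np.pi,0,0)); env.dwell(.2); snap("wrist","w2")
for f in("w1","w2"):
    im=cv2.imread(f"pics/{f}.png"); cv2.imwrite(f"pics/{f}b.png",cv2.resize(im,(800,600),interpolation=cv2.INTER_CUBIC))
print(env.read_time())
```

```text
4.15
```

View pics/w1b.png

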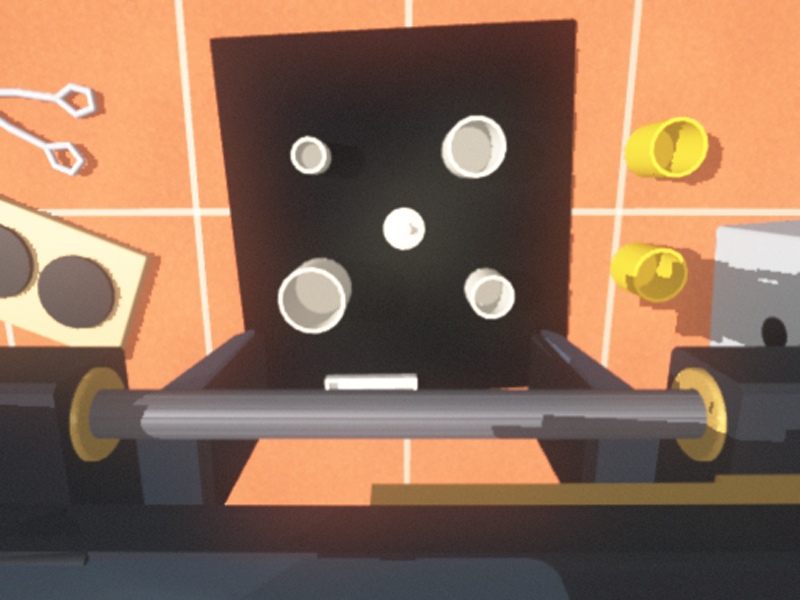

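View pics/w2b.png

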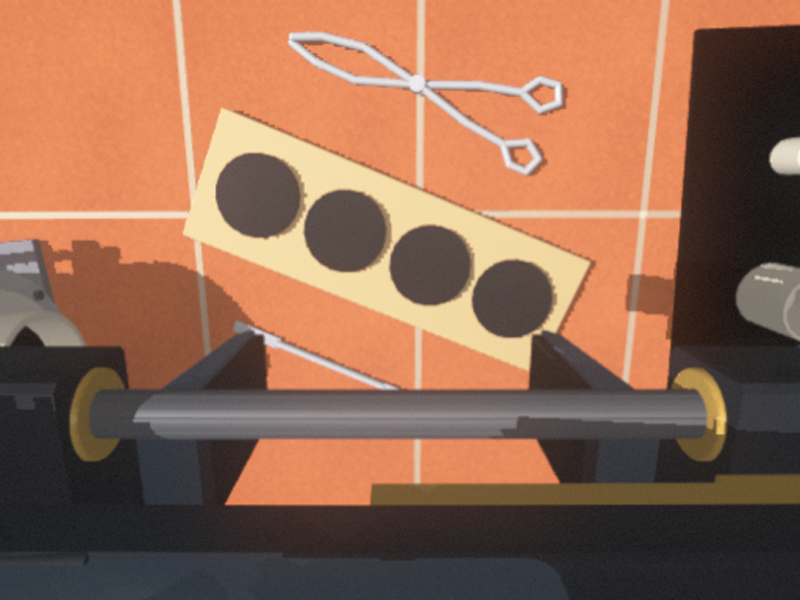

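Wrist view w1 (800×600): the crucibles are small (310,156), large (475,147), largest (315,295) and medium (490,294). The round white thing at (404,228) is the lid, the bar at (370,382) is the boat, and the yellow ones at (665,150) and (650,272) are off the plate and not wanted. Wrist view w2: discs 1 to 4 run from (512,298) to (258,195). I'll fit silhouettes with the known sizes.

```bash
cat > fit.py <<'E'
from h import *
from scipy.optimize import minimize
def hullmask(c,x,y,r,z0,z1,S=4):
    a=np.linspace(0,2*np.pi,48,endpoint=False)
    P=np.array([proj(c,(x+r*np.cos(t),y+r*np.sin(t),z)) for z in(z0,z1) for t in a])
    h=cv2.convexHull((((P+.5)*S)).astype(np.float32)).astype(np.int32)
    m=np.zeros((384*S,512*S),np.uint8); cv2.fillConvexPoly(m,h,1); return m
def blob(mask,uv):
    n,l,st,cen=cv2.connectedComponentsWithStats(mask.astype(np.uint8)); u,v=np.int32(uv)
    w=l[v-4:v+5,u-4:u+5]; w=w[w>0]; k=np.bincount(w).argmax(); m=(l==k).astype(np.uint8)
    cs,_=cv2.findContours(m,cv2.RETR_EXTERNAL,cv2.CHAIN_APPROX_NONE); cv2.drawContours(m,cs,-1,1,-1); return m
def fit(c,m,r,z0,z1,guess,S=4):
    M=cv2.resize(m.astype(np.float32),(512*S,384*S),interpolation=cv2.INTER_LINEAR)>.5
    f=lambda p:1-(lambda h:(h&M).sum()/(h|M).sum())(hullmask(c,*p,r,z0,z1,S)>0)
    o=minimize(f,guess,method="Nelder-Mead",options=dict(initial_simplex=np.array(guess)+[[0,0],[8,0],[0,8]],xatol=.1,fatol=1e-4))
    return o.x,1-o.fun
SZ=dict(small=(15,36),medium=(19.5,45),large=(24,54),largest=(28.5,63))
E
python3 - <<'E'
from fit import *
c,im=load("w1"); g=im.min(2)
for k,uv in dict(small=(310,156),large=(475,147),largest=(315,295),medium=(490,294)).items():
    uv=np.array(uv)/1.5625; r,h=SZ[k]; b=blob(g>75,uv)
    print(k,*fit(c,b,r,6,6+h,at_z(c,uv,6+h/2)[:2]),b.sum())
c,im=load("w2"); hsv=cv2.cvtColor(im,cv2.COLOR_BGR2HSV)
D=[]
for i,uv in enumerate([(512,298),(430,264),(346,230),(258,195)]):
    uv=np.array(uv)/1.5625; b=blob(im.max(2)<95,uv); p,q=fit(c,b,36,17,18,at_z(c,uv,18)[:2]); D.append(p); print("disc",i+1,p,q,b.sum())
D=np.array(D); print(np.linalg.norm(np.diff(D,axis=0),axis=1))
v=D[3]-D[0];v/=np.linalg.norm(v);print("ideal",[(D.mean(0)+v*80*(i-1.5)).round(1).tolist() for i in range(4)],v)
E
```

```text
small [ 628.88770878 -114.49351368] 0.945078207691403 531
large [ 634.99957445 -254.41908766] 0.9418667144392691 1395
largest [ 508.11784741 -116.97267571] 0.9646087977349631 1808
medium [ 507.54316353 -274.28068132] 0.9447011367803447 852
disc 1 [504.18709268 117.56405095] 0.9013939705482145 1864
disc 2 [534.28773939 190.80562852] 0.8808092485549133 1905
disc 3 [564.0427824 264.3288973] 0.876184163283343 1983
disc 4 [581.21641101 321.2418717 ] 0.36977500604822455 864
[79.18571599 79.31603644 59.44762548]
ideal [[503.5, 111.2], [531.8, 186.1], [560.1, 260.9], [588.4, 335.7]] [0.35373958 0.93534395]
```

Run:
```python
from fit import *
c,im=load("w2")
print(im[125,125:205].tolist()[::2])
D=[]
out=im.copy()
for i,uv in enumerate([(512,298),(430,264),(346,230),(258,195)]):
    uv=np.array(uv)/1.5625; b=blob((im[:,:,2]<100),uv); p,q=fit(c,b,36,12,18,at_z(c,uv,18)[:2]); D.append(p); print("disc",i+1,p,q,b.sum())
    for t in np.linspace(0,6.28,90): 
        u=np.round(proj(c,(p[0]+36*np.cos(t),p[1]+36*np.sin(t),18))).astype(int); out[u[1],u[0]]=(0,255,0)
cv2.imwrite("pics/d.png",cv2.resize(out[80:240,110:390],None,fx=2.8,fy=2.8,interpolation=cv2.INTER_NEAREST))
```

```text
[[177, 227, 247], [176, 225, 247], [176, 225, 247], [173, 225, 246], [173, 225, 247], [173, 225, 246], [161, 207, 235], [80, 86, 101], [83, 86, 102], [79, 82, 100], [82, 85, 102], [81, 84, 100], [81, 85, 100], [81, 84, 98], [78, 83, 97], [78, 82, 97], [79, 86, 99], [78, 82, 96], [75, 79, 94], [76, 77, 94], [74, 79, 92], [76, 79, 93], [77, 79, 93], [75, 79, 92], [76, 81, 93], [76, 80, 93], [77, 81, 95], [73, 78, 92], [77, 79, 93], [74, 79, 93], [73, 77, 92], [77, 80, 92], [74, 77, 90], [67, 83, 103], [98, 131, 157], [107, 143, 171], [167, 219, 243], [172, 223, 246], [171, 222, 245], [168, 222, 244]]
disc 1 [504.28349389 116.2875903 ] 0.9016646848989298 1896
disc 2 [534.68296682 190.81837438] 0.8957196207986211 1949
disc 3 [565.62780151 263.0002864 ] 0.894152255794133 2033
disc 4 [594.11756457 334.59086977] 0.7424096322743738 1782
```

View pics/d.png

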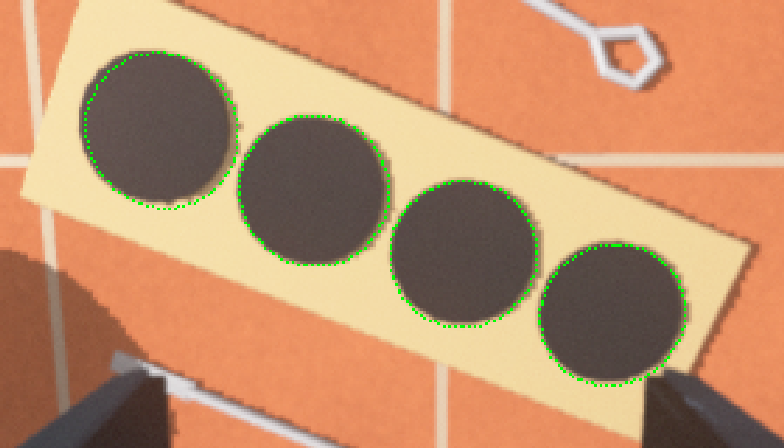

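Run:
```python
from fit import *
c,im=load("w2")
D=[]
for i,uv in enumerate([(512,298),(430,264),(346,230),(258,195)]):
    uv=np.array(uv)/1.5625; b=blob((im[:,:,2]<125),uv)
    p,q=fit(c,b,36,17.9,18,at_z(c,uv,18)[:2]); D.append(p); print("disc",i+1,p,q,b.sum())
    e=cv2.fitEllipse(max(cv2.findContours(b,0,1)[0],key=len)); print(e[0],at_z(c,e[0],18))
D=np.array(D); print(np.linalg.norm(np.diff(D,axis=0),axis=1))
v=D[3]-D[0];v/=np.linalg.norm(v);print("ideal",[(D.mean(0)+v*80*(i-1.5)).round(1).tolist() for i in range(4)],v)
```

```text
disc 1 [505.7247466  117.05717829] 0.9560146617794069 1973
(327.6741638183594, 190.84410095214844) [506.4893825  117.04004059  18.        ]
disc 2 [535.38190276 190.85263402] 0.9447059163225825 2046
(275.1076965332031, 169.40602111816406) [536.56027647 190.53699364  18.        ]
disc 3 [565.76116941 264.24936199] 0.9468460520511689 2147
(220.78765869140625, 147.33273315429688) [566.5873641  264.09702223  18.        ]
disc 4 [595.73188011 337.28609062] 0.9530879173039397 2260
(164.9322967529297, 124.50932312011719) [596.75239953 337.48543855  18.        ]
[79.53185649 79.43537952 78.94686332]
ideal [[505.3, 116.3], [535.5, 190.3], [565.8, 264.4], [596.0, 338.4]] [0.37832132 0.92567434]
```

Run:
```python
from fit import *
c,im=load("w1"); s=env.calibration("scene")
for n,uv,z in [("lid",(404,228),19),("boatL",(325,382),18),("boatR",(417,382),18),("cabtop",(712,225),160),("yellow",(630,150),20),("yellow2",(615,272),20)]:
    print(n,at_z(c,np.array(uv)/1.5625,z).round())
for uv,z in [((362,150),105),((372,170),60),((375,180),0)]: print("furn",at_z(s,uv,z).round())
yw=np.arctan2(.9257,.3783)
for p,y in [((508,-117,18),np.pi/2),((635,-254,14),np.pi/2),((507,-274,12),np.pi/2),((629,-114,12),np.pi/2),((596,338,30),yw),((566,264,26),yw),((536,190,24),yw),((505,116,24),yw)]:
    for z in (0,100): print(p,z,np.round(env.solve_ik(np.add(p,(0,0,z)),(np.pi,0,y)),2))
```

```text
lid [ 565. -197.   19.]
boatL [ 415. -119.   18.]
boatR [ 415. -210.   18.]
cabtop [ 579. -395.  160.]
yellow [ 634. -397.   20.]
yellow2 [ 525. -394.   20.]
furn [448. 489. 105.]
furn [531. 515.  60.]
furn [539. 539.  -0.]
(508, -117, 18) 0 [-0.34  0.63  1.79 -0.    0.72 -0.34]
(508, -117, 18) 100 [-0.34  0.47  1.71  0.    0.96 -0.34]
(635, -254, 14) 0 [-0.47  0.79  1.36  0.    0.99 -0.47]
(635, -254, 14) 100 [-0.47  0.67  1.29  0.    1.18 -0.47]
(507, -274, 12) 0 [-0.6   0.69  1.65  0.    0.8  -0.6 ]
(507, -274, 12) 100 [-0.6   0.54  1.58  0.    1.02 -0.6 ]
(629, -114, 12) 0 [-0.27  0.75  1.49 -0.    0.91 -0.27]
(629, -114, 12) 100 [-0.27  0.62  1.42  0.    1.1  -0.27]
(596, 338, 30) 0 [ 0.43  0.77  1.35 -0.    1.02  0.82]
(596, 338, 30) 100 [ 0.43  0.66  1.27 -0.    1.21  0.82]
(566, 264, 26) 0 [ 0.34  0.71  1.52 -0.    0.91  0.73]
(566, 264, 26) 100 [ 0.34  0.58  1.44 -0.    1.11  0.73]
(536, 190, 24) 0 [ 0.24  0.66  1.67 -0.    0.81  0.62]
(536, 190, 24) 100 [ 0.24  0.52  1.59 -0.    1.03  0.62]
(505, 116, 24) 0 [ 0.11  0.62  1.79 -0.    0.73  0.5 ]
(505, 116, 24) 100 [ 0.11  0.46  1.71 -0.    0.97  0.5 ]
```

```bash
cat > pp.py <<'E'
from fit import *
YW=np.arctan2(.9257,.3783); DISC=[(505.6,116.3),(535.8,190.3),(566.,264.4),(596.3,338.4)]
POS=dict(small=(628.9,-114.5),large=(635,-254.4),largest=(508.1,-117),medium=(507.5,-274.3))
def pick(k,xy,yaw=np.pi/2,z0=6):
    r,h=SZ[k]; z=z0+max(6,h/2-19); o=(2*r+22)/91
    env.move_to((*xy,125),(np.pi,0,yaw)); env.move_gripper(min(1,o)); env.line_to((*xy,z),max_speed=80)
    env.move_gripper(0,15); print(k,"gap mm",env.read_finger_gap()*91,"want",2*r,"F",env.read_grasp_force(),env.read_ee_pos())
    if abs(env.read_finger_gap()*91-2*r)>4: raise SystemExit("bad grasp")
    env.line_to((*xy,z+5),max_speed=20); env.line_to((*xy,125),max_speed=100); print("gap",env.read_finger_gap()*91)
    return z-z0
def place(k,xy,dz,yaw=YW,z0=18):
    r,h=SZ[k]; z=z0+dz
    env.move_to((*xy,130),(np.pi,0,yaw)); env.line_to((*xy,z+6),max_speed=80); env.dwell(.3); f0=env.read_ft_force()[2]
    t=z+2
    env.line_to((*xy,t),max_speed=20)
    while t>z-1.2:
        t-=.3; env.line_to((*xy,t),max_speed=8); f=env.read_ft_force()[2]-f0
        if f>1.5: break
    print("touch cmd",t-z,"F",f,env.read_ee_pos()[2]-z)
    env.move_gripper(min(1,(2*r+22)/91)); env.line_to((*xy,150),max_speed=80); print("t",env.read_time())
E
python3 - <<'E'
from pp import *
d=pick("largest",POS["largest"]); place("largest",DISC[3],d)
env.move_to((540,220,300),(np.pi,0,0)); env.dwell(.2); c,im=snap("wrist","w3"); print(env.read_time())
cv2.imwrite("pics/w3b.png",cv2.resize(im[60:250],None,fx=1.56,fy=1.56,interpolation=cv2.INTER_CUBIC))
E
```

```text
largest gap mm 56.97556804196032 want 57.0 F 15.000304514542222 [ 508.24519563 -117.03624945   18.66099578]
gap 56.47714616063216
touch cmd -0.10000000000000142 F 6.8906966072958715 0.18387901121874606
t 17.65
18.9083
```

View pics/w3b.png

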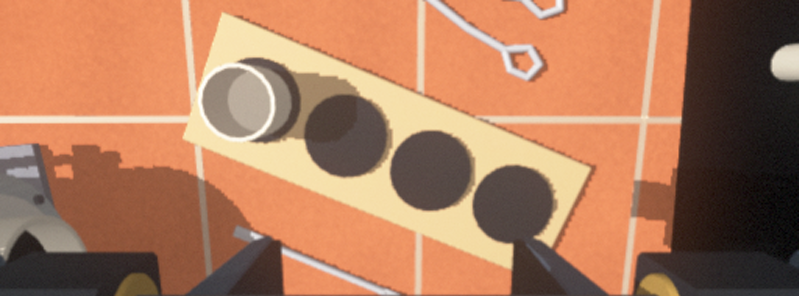

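The largest stands upright on disc 4, with its rim centred at about (238,102) in the crop. I'll check that numerically while moving the others.

Run:
```python
from pp import *
c,_=load("w3"); print("largest at",at_z(c,(238/1.56,60+102/1.56),81))
for k,i in [("large",2),("medium",1),("small",0)]:
    d=pick(k,POS[k]); place(k,DISC[i],d)
env.move_to((540,220,330),(np.pi,0,0)); env.dwell(.2); c,im=snap("wrist","w4"); print(env.read_time())
cv2.imwrite("pics/w4b.png",cv2.resize(im[60:250],None,fx=1.56,fy=1.56,interpolation=cv2.INTER_CUBIC))
```

```text
largest at [596.19084665 336.18270049  81.        ]
large gap mm 48.605467040784006 want 48 F 15.000138692557812 [ 635.0821975  -254.39902746   14.13616838]
gap 48.145723932768774
touch cmd -0.10000000000000497 F 5.513652383924041 0.14371478959841255
t 32.8667
medium gap mm 39.49368510741659 want 39.0 F 15.000262297689915 [ 507.58502553 -274.36039532   12.15610517]
gap 39.55533842044065
touch cmd -0.10000000000000497 F 6.011000151267737 0.15360222991130712
t 46.6
small gap mm 29.851073184366 want 30 F 15.000291606411338 [ 628.9774252  -114.54225944   12.12240281]
gap 30.2896431403404
touch cmd -0.10000000000000497 F 5.909809926270177 0.11846359623066505
t 58.925
60.45
```

View pics/w4b.png

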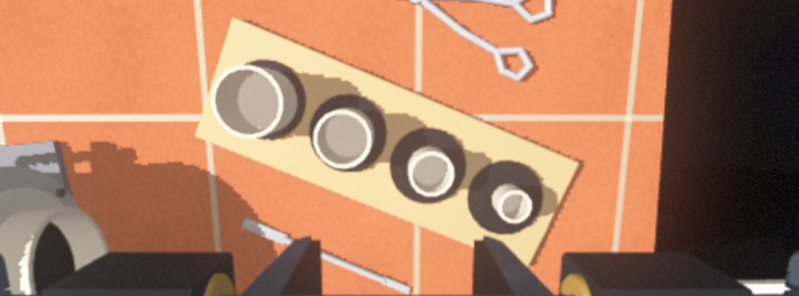

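All four are upright and in order. Now a closer check with expected rims overlaid: expected outer rim in green, disc outline in red.

Run:
```python
from pp import *
env.move_to((525,225,240),(np.pi,0,0)); env.dwell(.2); c,im=snap("wrist","w5"); print(env.read_time())
S=4
big=cv2.resize(im,None,fx=S,fy=S,interpolation=cv2.INTER_CUBIC)
for k,(x,y) in zip(["small","medium","large","largest"],DISC):
    r,h=SZ[k]
    for R,z,col in((r,18+h,(0,200,0)),(36,18,(0,0,255))):
        P=np.array([proj(c,(x+R*np.cos(t),y+R*np.sin(t),z)) for t in np.linspace(0,6.28,100)])
        cv2.polylines(big,[((P+.5)*S).astype(np.int32)],True,col,1,cv2.LINE_AA)
u=[proj(c,(*d,18)) for d in DISC]; a=np.min(u,0)-45; b=np.max(u,0)+45; a=np.maximum(a,0); print(a,b)
q=big[int(a[1]*S):int(b[1]*S),int(a[0]*S):int(b[0]*S)]
s=min(800/q.shape[1],600/q.shape[0]); print("scale",s*S); cv2.imwrite("pics/w5b.png",cv2.resize(q,None,fx=s,fy=s,interpolation=cv2.INTER_AREA))
```

```text
61.1583
[110.92734842  69.11910901] [389.31275562 236.3450265 ]
scale 2.872531418312388
```

View pics/w5b.png

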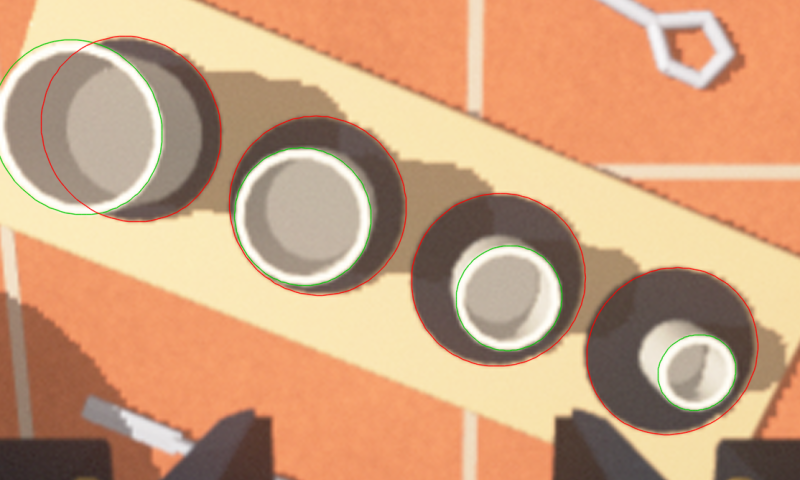

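The real rims and discs match the overlays within about 1 mm for all four (rims at (78,128), (303,216), (508,298) and (697,372)). The arm is clear, so I'm handing in.

```bash
python3 -c "
from rig import env
print(env.sign_off())"
```

```text
the job is handed in; nothing more can be done
None
```

All four crucibles stand upright and centred on their discs to within about 1 mm, largest nearest the furnace (disc 4) down to smallest on disc 1; the job was handed in at about 61 s.

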